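# Put the detector and the swabs away in the sprung dust well

## Robot

A 6-joint arm with a two-finger parallel gripper is mounted at the origin on a cart in front of the work surface, level with it; the furniture and walls round the work are solid. World frame = base frame: x ahead of the robot, y to its left, z up, the work surface at z = 0. Lengths are in mm, angles in rad, forces in N, time in s.
With the tool pointing down it reaches from about 400 to 825 mm from the base axis. Payload 7 kg.
Tool frame: the origin (TCP) lies at the very end of the fingers, on their centre line; the grasp point (between the pads) lies 19 mm behind it; z points along the fingers, y is the direction in which the jaws open and shut (so a half turn about z gives the same grasp; the last joint's range is limited). The gripper opens to 88 mm and grips with 3 to 60 N. Pads are 19 mm wide; open, the fingers measure 130 mm over their backs; the gripper's body (78 mm by 193 mm) begins 47 mm behind the grasp point.
Start: joints at [1.401, 0.359, 0.012, 0, -1.224, -0.288], TCP at [298.338, 605.466, 226.561] pointing down, gripper open.
Joint ranges: [-3.07, 3.07], [-1.43, 2.12], [-1.02, 1.25], [-3.03, 1.67], [-3.05, -0], [-3.03, 3.03]. Speed limits (rad/s): [2.39, 2.39, 3.01, 3.14, 3.14, 3.14].

## Interface

Orientations are given as a unit quaternion [x, y, z, w].
In Python, from plant import bot gives the robot as it stands. Calls block until the motion is done:
- bot.move_ptp(position, orientation): joint-space move of the TCP to a pose.
- bot.line_to(position, velocity=150, ori=None): straight line of the TCP; ori=None keeps the orientation; velocity is the mean speed in mm/s.
- bot.move_joints(angles): joint-space move.
- bot.move_gripper(opening, force=None): finger opening in mm; force is the grip in N (None keeps the last); returns when the fingers have stopped.
- bot.pause(seconds).
- bot.solve_ik(position, orientation): joint angles nearest the present ones, or None.
- bot.read_state(): the state.
- bot.camera(name): name is "scene" or "top" or "wrist"; returns the picture (400x640x3 uint8, red, green, blue); there is no depth.
- bot.get_calibration(name): a dict with "fx", "fy", "cx", "cy" (pixels), "distortion" ([k1, k2, p1, p2, k3] as OpenCV has them; the pictures are not rectified), "view" (4x4, takes a point from world to camera coordinates); the wrist camera has in their place "T_tool_cam" (4x4, takes a point from camera to tool coordinates, whose origin is the TCP and whose axes are the flange's). Camera axes: x right, y up, looking along -z (the intrinsics and any distortion apply to the point x, -y, -z); pixel columns grow to the right and rows downward; lengths in mm; the calibration is good to about 2 mm. A picture is of the moment at which its call begins: read the wrist's pose just before it. get_calibration takes no time and is no camera call.
A pose or a line that the arm cannot do raises bot.Unreachable and nothing moves.
- bot.close_job(): hands the job in, once; it reports no verdict.
The state is a dict: "t": time; "joint_pos": joint angles; "qvel": joint speeds; "tau": joint torques, N m; "tcp_pos": TCP position; "eef_rot": TCP orientation; "contact_force": force on the tool from outside, world axes, zero at the start; "moment": the same for the moment, N m; "width": finger opening in mm.
Only numpy, scipy, OpenCV 4.12 (cv2) and the standard library are available. Lean on these libraries where they do the work, as an engineer would, in place of code of your own. Each camera call takes 0.05 s, during which the arm holds its last target. There are 200 camera calls.

## Task

Put the black detector head and the blue-topped box of swabs that lie on the black table to the right away in the dust well: set both upright on its sprung platform, one on each side of the round press knob, without dropping them. Then push the loaded platform down, holding it a moment until the catch at the side keeps it down on its own, and slide the clear cover fully shut over them. Leave the other things on the table where they are.

Things in the scene. Friction and masses are not known exactly. Their poses are not given: they have to be found in the camera images.
- lift: The dust well: fixed aluminium box, 290 (its x) by 252 mm (its y), rim 75 mm high. Origin on the worktop below the platform's centre; x to the back (cover parked at x 70 to 212 mm), y to the left. Well 133 by 236 mm round the origin; guide rails at y = +-122 mm stand 8 mm above the rim. Catch with brass bolt in the middle of the right (-y) side, below the rim.
- platform (a joint): Sprung steel platform that fills the well: 0 = up, flush with the rim; grows downward in m. It sinks 3 to 12 mm under the two things alone. The catch snaps over its edge at about 0.030 and keeps it down there at 0.028 to 0.031; hard stop at 0.034. Pressing it to 0.033 takes about 5 to 12 N; the catch is damped and needs it to be held there about half a second (longer is safe).
- cover (a joint): Clear sliding cover, parked behind the well: 0 = fully back, 0.137 = fully shut; starts at 0 to 0.012. It slides horizontally towards the front (-x of the dust well) as it grows, with 1 to 2 N of friction, and stays where it is left. Its underside is 3 mm above the rim, so it cannot pass over the knob or the things until the platform is down.
- cover_grip (a point): Centre of the cover's upright black grip, a bar 12 mm (x) by 70 mm (y) by 28 mm high, standing on the cover (top of the cover 7 mm above the rim; grip from 7 to 35 mm above it). Axes as the dust well. Moves with the cover: 100 mm behind the dust well's origin when open, 37 mm in front of it when shut.
- press_knob (a point): Centre of the flat top of the round black press knob in the middle of the platform, 28 mm across, 24 mm above the platform; moves with the platform. Axes as the dust well.
- place_left (a point): Point on the platform's top surface, middle of the black rubber mat left of the knob (mat 112 mm in x, 94 mm in y); 66 mm from the knob. Axes as the dust well (z up).
- place_right (a point): The same on the right of the knob.
- swab_box_centre (a point): Centre of the box of swabs: white box with a blue top, 90 mm (its x) by 45 mm (its y) by 22 mm high, about 100 g, z up, lying on the black table top on the right (another such box on the raised board at the back does not matter).
- detector_centre (a point): Centre, on the axis of the round housing and half-way up, of the detector head: a flat black round housing 44 mm across and 23 mm high (smooth sides up to 20 mm) with a white ring on top and an 8 mm thick connector that sticks out to one side along its own -y, to 34 mm from the axis. About 160 g, z up.
- swab_box: The same box of swabs; this point is the centre of its underside.
- detector: The same detector head; this point lies at its underside, 6 mm from the housing axis towards the connector.
- ring_a: A loose metal vacuum ring with a black band, 41 mm across, 14 mm high; a bystander, origin at the centre of its underside. Leave it alone.
- ring_b: Another such ring; a bystander, origin at the centre of its underside. Leave it alone.
- tape_roll: A white roll of tape, 59 mm across, 18 mm high, lying flat; a bystander, origin at the centre of its underside. Leave it alone.
- clamp: A metal hinged flange clamp, 51 x 73 x 13 mm; a bystander, origin at the centre of its underside. Leave it alone.
- cap: A black round dust cap, 48 mm across, 15 mm high; a bystander, origin at the centre of its underside. Behind it are the chamber, a foil-wrapped port and the microscope (world x over 0.5 m, y -0.17 to 0.1 m): carry things past them close to the robot (x about 0.42 m), 0.25 m up.
- tweezers: Steel tweezers, 126 mm long; a bystander, origin at the centre of its underside. Leave it alone.
Things that resemble listed ones, but are neither listed nor needed, are in the scene too. What is shaped like the detector but orange is not meant.

How it is judged (in metres and radians):
On the way, in this order (a step that is already met when the one before it is completed fails the run):
1. one of the two things stands on the platform (((z of swab_box_centre in the frame of place_left between 0.005 and 0.017 m and angle between swab_box_centre's own z axis and vertical below 0.15 rad and x of swab_box_centre in the frame of place_left between -0.06 and 0.06 m and y of swab_box_centre in the frame of place_left between -0.18 and 0.05 m) or (z of detector_centre in the frame of place_left between 0.0055 and 0.0175 m and angle between detector_centre's own z axis and vertical below 0.15 rad and x of detector_centre in the frame of place_left between -0.06 and 0.06 m and y of detector_centre in the frame of place_left between -0.18 and 0.05 m))), for 0.1 s.
2. both things stand on the platform (z of swab_box_centre in the frame of place_left between 0.005 and 0.017 m and angle between each of swab_box_centre, detector_centre's own z axis and vertical below 0.15 rad and x of swab_box_centre in the frame of place_left between -0.06 and 0.06 m and y of swab_box_centre in the frame of place_left between -0.18 and 0.05 m and z of detector_centre in the frame of place_left between 0.0055 and 0.0175 m and x of detector_centre in the frame of place_left between -0.06 and 0.06 m and y of detector_centre in the frame of place_left between -0.18 and 0.05 m), for 0.1 s.
3. the catch holds the loaded platform down without the robot (all of step 2 and value of joint platform between 0.026 and 0.0325 m and velocity of joint platform below 0.005 m/s and contact force between each of the fingers, the arm and anything else below 0.3 N), for 0.3 s.
4. the cover is fully shut (value of joint cover above 0.13 m), for 0.1 s.
At the end, for the whole second after the job is handed in: The detector head and the box of swabs stand upright (within 0.15 rad) on the platform, one on each side of the press knob, at rest; the platform is held down by the catch (joint 0.026 to 0.0325) and the cover is fully shut (joint over 0.130) (all of step 2 and ((y of swab_box_centre in the frame of press_knob above 0.02 m and y of detector_centre in the frame of press_knob below -0.02 m) or (y of detector_centre in the frame of press_knob above 0.02 m and y of swab_box_centre in the frame of press_knob below -0.02 m)) and value of joint platform between 0.026 and 0.0325 m and velocity of joint platform below 0.005 m/s and value of joint cover above 0.13 m and linear speed of each of swab_box, detector below 0.02 m/s); the robot touches nothing.
It fails at once if a bystander is moved more than 30 mm (distance of any of ring_a, ring_b, tape_roll, clamp, cap, tweezers from where it was at the start of the episode above 0.03 m).
It fails at once if the detector or the box of swabs is dropped or slammed (over 40 N against the dust well or its platform) (contact force between any of detector, swab_box and lift above 40 N).
It also fails if it takes over 72 s, if anything falls off the work surface, if the arm or the gripper's body presses on something with over 40 N, if the wrist force passes 120 N, or if a joint passes its speed limit or range.

## Working session

There is one attempt and no reset: what is moved stays moved. The work goes in short steps, each a Python script; the robot and the scene stay as the last script left them, time stands still between calls to the robot, and variables do not carry over. Pictures are saved under pics/ and viewed, on a budget of 10 in all, crops included, one or two more only if the job needs it, and the job is handed in when it is done.

```bash
ls; mkdir -p pics
cat > h.py <<'E'
import numpy as np, cv2, json
from plant import bot
from scipy.spatial.transform import Rotation as R
def snap(name,fn):
    s=bot.read_state(); im=bot.camera(name); cv2.imwrite(f'pics/{fn}.png',im[:,:,::-1]); 
    c=bot.get_calibration(name)
    if name=='wrist':
        T=np.eye(4);T[:3,:3]=R.from_quat(s['eef_rot']).as_matrix();T[:3,3]=s['tcp_pos']
        M=T@np.array(c['T_tool_cam'])
    else: M=np.linalg.inv(np.array(c['view']))
    d=dict(fx=c['fx'],fy=c['fy'],cx=c['cx'],cy=c['cy'],dist=list(c['distortion']),M=M.tolist())
    json.dump(d,open(f'pics/{fn}.json','w')); return im
def K(d): return np.array([[d['fx'],0,d['cx']],[0,d['fy'],d['cy']],[0,0,1.]])
def ray(fn,px):
    d=json.load(open(f'pics/{fn}.json')); M=np.array(d['M'])
    u=cv2.undistortPoints(np.array([[px]],float),K(d),np.array(d['dist']))[0,0]
    return M[:3,3],M[:3,:3]@np.array([u[0],-u[1],-1])
def at(fn,px,z):
    o,r=ray(fn,px); return o+r*(z-o[2])/r[2]
def tri(*obs):
    A=np.zeros((3,3));b=np.zeros(3);L=[]
    for fn,px in obs:
        o,r=ray(fn,px);r=r/np.linalg.norm(r);P=np.eye(3)-np.outer(r,r);A+=P;b+=P@o;L.append((P,o))
    x=np.linalg.solve(A,b); return x,[round(float(np.linalg.norm(P@(x-o))),1) for P,o in L]
def proj(fn,p):
    d=json.load(open(f'pics/{fn}.json'));v=np.linalg.inv(np.array(d['M']))@np.append(p,1)
    return cv2.projectPoints(np.array([[v[0],-v[1],-v[2]]]),np.zeros(3),np.zeros(3),K(d),np.array(d['dist']))[0].ravel()
E
python3 - <<'E'
from h import *
a=snap('scene','scene0');b=snap('top','top0');c=snap('wrist','w0')
for f in('scene0','top0','w0'):
    M=np.array(json.load(open(f'pics/{f}.json'))['M']);print(M.round(2).tolist())
print(bot.read_state())
E
```

```text
pics
[[0.56, 0.46, -0.69, -525.3], [-0.83, 0.32, -0.46, -710.5], [0.01, 0.83, 0.56, 918.03], [0.0, 0.0, 0.0, 1.0]]
[[-0.0, 1.0, -0.06, 423.63], [-1.0, -0.0, 0.0, -32.64], [0.0, 0.06, 1.0, 1534.14], [0.0, 0.0, 0.0, 1.0]]
[[-0.44, 0.87, 0.23, 358.58], [-0.9, -0.43, -0.11, 576.45], [0.0, -0.25, 0.97, 383.54], [0.0, 0.0, 0.0, 1.0]]
{'t': 0.15, 'joint_pos': array([ 1.40108051e+00,  3.59224112e-01,  1.12974031e-02, -2.36194613e-04,
       -1.22416126e+00, -2.88097184e-01]), 'qvel': array([ 0.00132516, -0.00339649,  0.00224875,  0.00351918, -0.00059402,
       -0.00062362]), 'tau': array([-1.10374178e-03, -5.83275640e+01,  2.93288344e+01,  7.00108320e+00,
        8.71163065e-03, -1.00483835e-04]), 'tcp_pos': array([298.20915423, 605.13526293, 225.85235063]), 'eef_rot': array([ 9.73905776e-01, -2.26951780e-01, -7.26483590e-05,  6.51258915e-04]), 'contact_force': array([-0.16617104, -0.39048863, -0.50069813]), 'moment': array([-0.02616405,  0.05714276,  0.01556957]), 'width': 87.86982613129949}
```

View pics/top0.png

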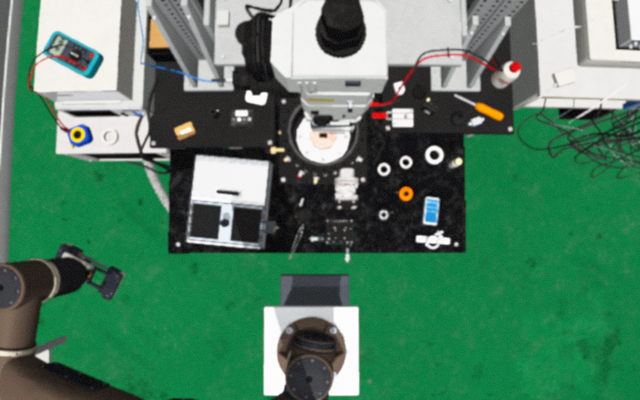

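View pics/scene0.png

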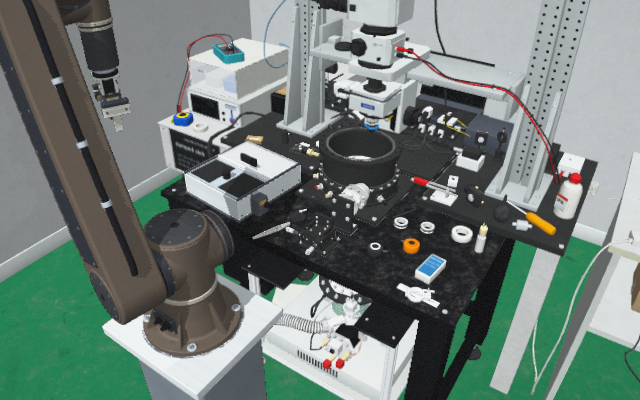

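Top: well at (228,200), knob about (224,222), cover grip (228,192). The blue-topped box is at (431,210), the orange decoy at (405,194), and the likely detector (small white ring on black) at (384,215). Next I move the wrist camera over both areas.

Run:
```python
from h import *
for n,p in dict(box=(431,210),det=(384,215),r1=(384,169),r2=(405,162),tape=(433,155),orange=(405,194),clamp=(432,240)).items(): print(n,at('top0',p,20).round())
for n,p in dict(knob=(224,222),grip=(228,192),c1=(188,242),c2=(265,248),c3=(271,160),c4=(197,156)).items(): print(n,at('top0',p,80).round())
print(np.array(bot.get_calibration('wrist')['T_tool_cam']).round(2).tolist(), bot.get_calibration('wrist')['fx'])
q=[1,0,0,0]
for i in range(3):
    pass
```

```text
box [ 475. -405.   20.]
det [ 458. -246.   20.]
r1 [ 614. -247.   20.]
r2 [ 638. -319.   20.]
tape [ 662. -415.   20.]
orange [ 529. -318.   20.]
clamp [ 374. -407.   20.]
knob [435. 279.  80.]
grip [532. 267.  80.]
c1 [370. 396.  80.]
c2 [351. 146.  80.]
c3 [636. 128.  80.]
c4 [650. 370.  80.]
[[-0.0, 0.97, 0.25, 66.88], [1.0, 0.0, 0.0, -0.78], [0.0, 0.25, -0.97, -157.81], [0.0, 0.0, 0.0, 1.0]] 288.8286283785242
```

View pics/w0.png

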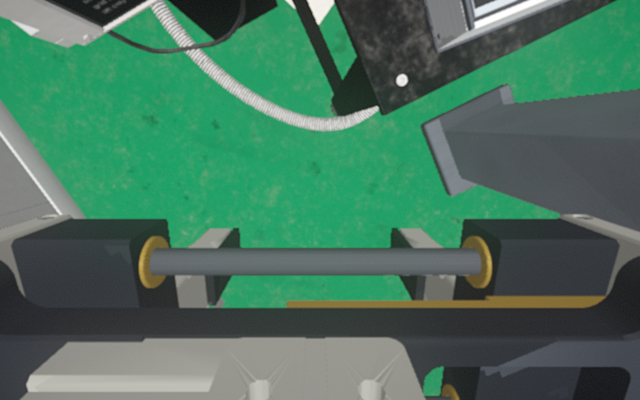

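Run:
```python
from h import *
q=[1,0,0,0]
bot.move_ptp([370,340,260],q); snap('wrist','l1')
bot.line_to([370,220,260],300); snap('wrist','l2')
bot.move_ptp([430,0,270],q)
bot.move_ptp([390,-260,270],q); snap('wrist','r1')
bot.line_to([390,-380,270],300); snap('wrist','r2')
s=bot.read_state();print(s['t'],s['tcp_pos'],s['joint_pos'])
for a,b in(('l1','l2'),('r1','r2')):
    cv2.imwrite(f'pics/{a}{b}.png',np.vstack([cv2.imread(f'pics/{f}.png')[:280] for f in(a,b)]))
```

```text
4.4583 [ 390.40792312 -379.21645298  269.75847244] [-4.10892368e-01  1.17242901e-01 -2.08655538e-01 -2.44023277e-04
 -1.24535508e+00  1.98255693e+00]
```

View pics/l1l2.png

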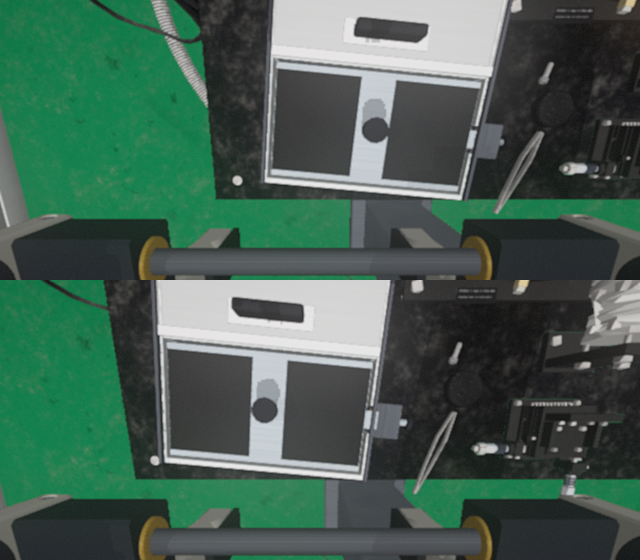

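View pics/r1r2.png

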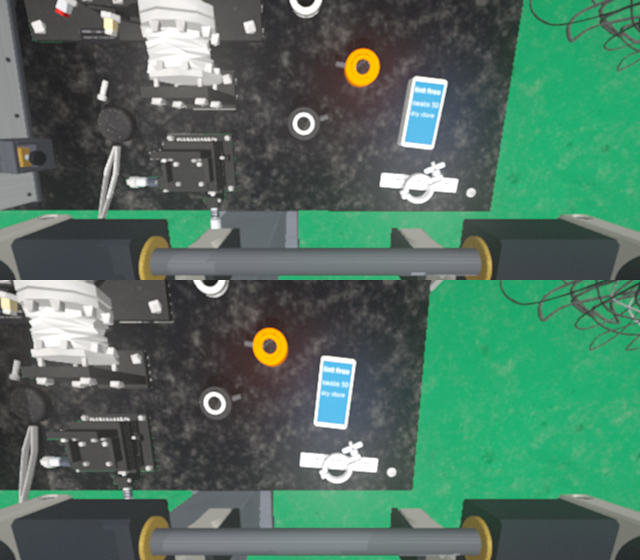

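Left views (shown row, lower half −280): knob top at (375,130) and (264,130); mats on either side; grip above at (391,29)/(268,30). Right views: detector ring at (303,123)/(214,122), its connector pointing right and slightly up. The blue box top runs from (417,77) to (437,150) in r1 and (322,76) to (347,149) in r2. The clamp sits 25 px below the box.

Run:
```python
from h import *
def blob(f,mask,near,amin=30):
    n,l,s,c=cv2.connectedComponentsWithStats(mask.astype(np.uint8))
    i=min([k for k in range(1,n) if s[k,4]>amin],key=lambda k:np.hypot(*(c[k]-near)))
    m=(l==i).astype(np.uint8); cn=max(cv2.findContours(m,0,1)[0],key=cv2.contourArea)
    return c[i],s[i,4],cv2.boxPoints(cv2.minAreaRect(cn)),cn
I={f:cv2.imread(f'pics/{f}.png').astype(int) for f in('l1','l2','r1','r2')}
o={}
for f,nb,nd in(('r1',(422,113),(303,123)),('r2',(335,113),(214,122))):
    im=I[f]; b,g,r=im[...,0],im[...,1],im[...,2]
    cb=blob(f,(b-r>60),nb,300); cd=blob(f,(r>140)&(abs(r-b)<40),nd,20)
    o[f]=(cb,cd); print(f,cb[0],cb[1],cd[0],cd[1],cv2.minEnclosingCircle(cd[3]))
print('box c',tri(('r1',o['r1'][0][0]),('r2',o['r2'][0][0])))
print('det c',tri(('r1',o['r1'][1][0]),('r2',o['r2'][1][0])))
for f in('r1','r2'):
    P=np.array([at(f,p,22)[:2] for p in o[f][0][2]]);print('box',P.round(1).tolist(),P.mean(0).round(1))
    print('det@23',at(f,o[f][1][0],23).round(1))
print('conn',at('r1',(325,117),10).round(1),at('r2',(239,117.5),10).round(1),tri(('r1',(325,117)),('r2',(239,117.5))))
m=[('knob',(375.5,130),(264.5,130)),('gripL',(357,20),(235,22)),('gripR',(428,30),(304,31)),
('LMbl',(272,170),(168,167)),('LMtl',(278,69),(168,70)),('LMtr',(363,77),(253,78)),('LMbr',(352,176),(247,175)),
('RMtl',(396,81),(289,82)),('RMtr',(481,88),(371,89)),('RMbr',(466,184),(363,184)),('RMbl',(383,178),(281,178))]
for n,a,b in m: x,e=tri(('l1',a),('l2',b));print(n,x.round(1),e)
cv2.imwrite('pics/z.png',np.vstack([cv2.resize(cv2.imread('pics/l1.png')[5:200,250:520],None,fx=2.9,fy=1.5),cv2.resize(cv2.imread('pics/l2.png')[5:200,140:410],None,fx=2.9,fy=1.5)]))
```

```text
r1 [423.49528598 113.72972973] 1591 [303.09836066 123.1442623 ] 305 ((303.36419677734375, 123.25308990478516), 11.825965881347656)
r2 [333.91200503 113.40917662] 1591 [214.05194805 122.77922078] 308 ((214.5, 122.5), 12.103818893432617)
box c (array([ 473.01250661, -404.07130885,   22.16097051]), [0.1, 0.1])
det c (array([ 460.84855183, -241.91329672,   22.32048175]), [0.1, 0.1])
box [[437.3, -380.9], [516.3, -389.6], [509.9, -427.1], [430.2, -420.4]] [ 473.4 -404.5]
det@23 [ 460.8 -241.9   23. ]
box [[437.0, -379.5], [514.5, -389.4], [510.1, -427.4], [432.1, -419.5]] [ 473.4 -404. ]
det@23 [ 460.9 -242.1   23. ]
conn [ 469.1 -272.    10. ] [ 468.1 -273.    10. ] (array([ 468.70056782, -272.07924628,    6.23591094]), [0.5, 0.5])
knob [432.5 275.9  95.2] [0.1, 0.1]
gripL [537.2 300.1  97.5] [0.7, 0.7]
gripR [526.7 231.7 104.5] [0.3, 0.3]
LMbl [389.2 391.4  84.9] [1.8, 1.8]
LMtl [496.7 382.   76.3] [0.4, 0.4]
LMtr [488.2 289.   77.9] [0.4, 0.4]
LMbr [381.7 299.2  89.9] [0.7, 0.7]
RMtl [485.2 250.4  69.3] [0.4, 0.4]
RMtr [476.4 159.5  80.1] [0.4, 0.4]
RMbr [370.8 164.9  85.6] [0.1, 0.1]
RMbl [377.2 261.3  80.8] [0.1, 0.1]
```

```bash
cat >> h.py <<'E'
TH=-0.09; O=np.array([433.,275.3,0])
def Q(y): return (R.from_euler('z',y)*R.from_euler('x',np.pi)).as_quat()
def W(x,y,z): return (O+R.from_euler('z',TH).apply([x,y,z])).tolist()
def st(m=''):
    s=bot.read_state();print(m,round(s['t'],2),np.round(s['tcp_pos'],1),'F',np.round(s['contact_force'],2),'w',round(s['width'],1))
E
python3 - <<'E'
from h import *
q=Q(-0.108)
bot.move_gripper(68,15)
bot.move_ptp([473.2,-404.3,120],q)
bot.line_to([473.2,-404.3,30],120); bot.line_to([473.2,-404.3,4],40); st('down')
bot.move_gripper(30,15); st('grip')
bot.line_to([473.2,-404.3,60],60); st('lift')
bot.line_to([440,-330,255],200)
bot.move_ptp([420,-180,260],q); bot.move_ptp([425,0,260],Q(-.1)); bot.move_ptp([415,200,260],Q(TH))
bot.move_ptp(W(0,66,160),Q(TH)); st('over'); snap('wrist','p1'); snap('top','t1')
E
```

```text
down 7.47 [ 473.3 -404.4    4. ] F [-0.14 -0.16  0.16] w 68.0
grip 7.98 [ 473.3 -404.4    4.2] F [-0.14  0.82  1.21] w 44.9
lift 9.07 [ 472.9 -404.1   59.5] F [ 0.31  0.44 -1.05] w 44.7
over 13.23 [439.4 340.3 159.7] F [-0.27 -0.41 -0.82] w 44.9
```

Run:
```python
from h import *
bot.line_to(W(0,66,90),100); bot.line_to(W(0,66,82),20); st()
for z in (80,78,76,74.5): bot.line_to(W(0,66,z),15); st()
bot.pause(.2); st()
bot.move_gripper(51.5); bot.pause(.3); st('open')
bot.line_to(W(0,66,120),60); bot.line_to(W(-60,20,240),200); st()
snap('wrist','p2')
```

```text
14.73 [438.9 341.   81.9] F [ 0.11 -0.97 -1.77] w 44.7
 15.02 [438.9 341.   79.9] F [ 0.07  0.23 -0.36] w 44.4
 15.3 [439.1 341.2  78.1] F [-0.44  0.23  0.42] w 44.5
 15.58 [439.  341.2  76. ] F [0.36 0.18 1.18] w 45.0
 15.83 [439.  341.2  74.5] F [ 0.25 -0.16  1.97] w 45.1
 16.03 [439.  341.2  74.6] F [0.72 0.58 1.1 ] w 45.0
open 16.74 [438.9 341.   74.5] F [ 0.21 -0.11 -0.26] w 51.4
 18.51 [374.9 300.5 239.1] F [-0.61  0.22  0.19] w 51.4
```

View pics/p2.png

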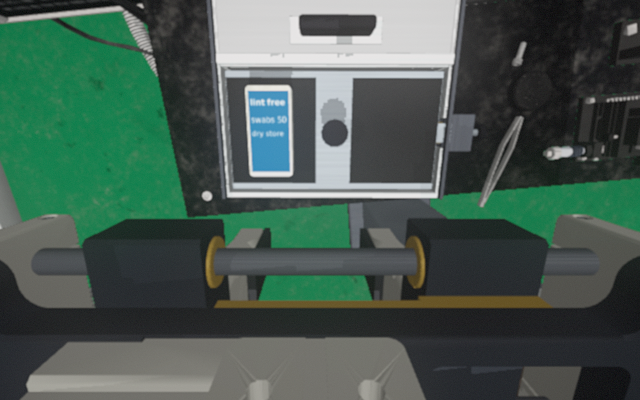

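The box stands upright in the middle of the left mat (269,131), clear of the knob (334,133). Next the detector.

Run:
```python
from h import *
yd=np.arctan2(-30.2,8); print(yd)
bot.move_ptp([425,0,260],Q(-.1)); bot.move_ptp([400,-220,220],Q(-.6))
bot.move_gripper(66,25)
d=[460.8,-242]; q=Q(yd)
bot.move_ptp(d+[110],q); bot.line_to(d+[30],120); bot.line_to(d+[4],40); st('down')
bot.move_gripper(25,25); st('grip')
bot.line_to(d+[60],60); st('lift')
bot.line_to([430,-220,255],200); bot.move_ptp([415,-150,260],Q(-.4)); bot.move_ptp([425,0,260],Q(-.1)); bot.move_ptp([415,150,260],Q(-.9))
q=Q(TH-np.pi/2)
bot.move_ptp(W(0,-66,170),q); st('over')
bot.line_to(W(0,-66,90),100)
for z in (80,77,74,72): bot.line_to(W(0,-66,z),15); st()
bot.pause(.2);st()
```

```text
-1.3118434180876684
down 23.45 [ 460.9 -242.     4. ] F [-0.36  0.5   0.39] w 65.9
grip 23.96 [ 460.9 -242.     4.2] F [-1.21  0.64  2.01] w 43.4
lift 25.04 [ 460.5 -241.9   59.6] F [ 0.29  0.36 -0.93] w 43.2
over 29.44 [427.5 209.2 170.4] F [ 0.64 -1.    0.2 ] w 43.4
 31.21 [427.1 209.6  80. ] F [ 0.93  0.24 -1.16] w 43.4
 31.56 [427.  209.5  76.9] F [ 0.12  0.18 -1.87] w 43.3
 31.91 [427.1 209.7  74. ] F [ 0.67  0.54 -0.32] w 43.2
 32.19 [427.2 209.6  72. ] F [ 0.28 -0.5  -0.16] w 43.5
 32.39 [427.1 209.6  72.1] F [ 0.33 -0.29  0.2 ] w 43.6
```

Run:
```python
from h import *
bot.line_to(W(0,-66,70.5),15); st()
bot.move_gripper(54); bot.pause(.3); st('open')
bot.line_to(W(0,-66,120),60); bot.line_to(W(-60,-20,230),200)
bot.move_gripper(0,20); st(); 
bot.line_to(W(-60,-20,235),100,ori=Q(TH)); snap('wrist','p3'); st()
```

```text
32.64 [427.1 209.6  70.5] F [0.39 0.24 0.5 ] w 43.3
open 33.42 [427.1 209.6  70.5] F [ 0.21  0.12 -0.15] w 54.0
 36.22 [371.4 260.8 230.1] F [-0.48  0.37 -0.13] w 0.4
 37.98 [371.4 260.8 235. ] F [ 0.    0.58 -0.36] w 0.3
```

View pics/p3.png

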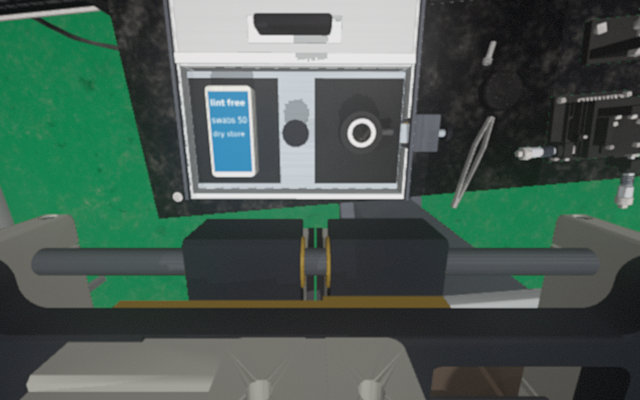

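Both stand upright: box at (231,131), detector ring at (361,133), knob (296,133) free between them. Now I press.

Run:
```python
from h import *
k=at('p3',(295.5,133),93); print(k)
bot.move_ptp(W(0,0,125),Q(TH)); bot.line_to(W(0,0,100),60); st()
z=100
while z>63:
    z-=(3 if z>70 else .5); bot.line_to(W(0,0,z),30); f=bot.read_state(); print(round(z,1),round(f['tcp_pos'][2],1),round(f['contact_force'][2],1),end=' | ')
    if f['contact_force'][2]>17: break
bot.pause(1.3); st('hold')
bot.line_to(W(0,0,78),15); st(); bot.line_to(W(0,0,125),80); st('up')
bot.line_to(W(-60,-20,235),200); snap('wrist','p4'); st()
```

```text
[432.73464005 275.83041917  93.        ]
 39.12 [432.9 275.3 100. ] F [-0.74  0.06  0.07] w 0.7
97 96.9 -0.1 | 94 93.8 -0.1 | 91 90.9 0.2 | 88 87.9 1.5 | 85 85.0 2.0 | 82 82.1 3.3 | 79 79.1 3.7 | 76 76.1 3.8 | 73 73.1 3.9 | 70 70.1 4.0 | 69.5 69.7 5.1 | 69.0 69.3 6.1 | 68.5 68.8 5.8 | 68.0 68.3 5.2 | 67.5 67.8 4.9 | 67.0 67.3 6.9 | 66.5 66.8 7.5 | 66.0 66.4 7.0 | 65.5 65.9 6.9 | 65.0 65.4 6.7 | 64.5 65.3 11.4 | 64.0 65.2 15.8 | 63.5 65.2 21.0 | hold 46.17 [433.2 275.4  65.2] F [-5.99 -2.74 21.41] w 0.2
 47.29 [432.9 275.2  77.9] F [-0.01  0.6   0.35] w -0.0
up 48.03 [432.8 275.1 124.7] F [ 0.5   0.87 -0.45] w 0.3
 48.87 [371.2 260.4 233.6] F [-0.77 -0.62 -0.63] w 0.6
```

View pics/p4.png

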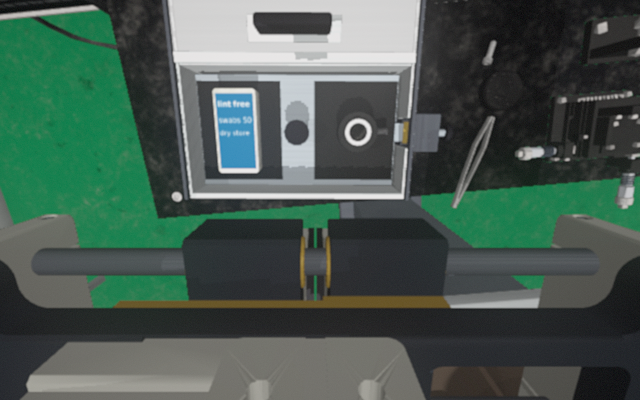

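The catch holds: the platform is clearly recessed, the bolt shows at (404,132), and both things are upright. The grip is at (293,24). I push the cover shut from behind the grip.

Run:
```python
from h import *
g=at('p4',(293,13),110)-O; print('grip back edge in lift',R.from_euler('z',-TH).apply(g))
bot.line_to(W(20,0,180),250); bot.line_to(W(132,0,160),250); bot.line_to(W(132,0,110),150); bot.line_to(W(132,0,92),60); st('behind')
bot.line_to(W(112,0,92),50); st()
for x in (90,60,30,0,-10,-16): bot.line_to(W(x,0,92),60); st(x)
for x in np.arange(-18,-32,-1.5):
    bot.line_to(W(x,0,92),40); s=bot.read_state(); F=R.from_euler('z',-TH).apply(s['contact_force']); print(x,F.round(1))
    if F[0]>9: break
bot.line_to(W(x+12,0,92),40); bot.line_to(W(x+12,0,160),120);bot.line_to(W(-60,-20,235),250); st(); snap('wrist','p5'); snap('top','t5')
```

```text
grip back edge in lift [100.67371815  -0.53414925 110.        ]
behind 50.96 [564.4 263.2  91.7] F [-0.09 -1.16  0.27] w 0.5
 51.51 [544.4 265.4  92.3] F [-0.92 -0.66 -0.96] w 0.6
90 52.02 [522.  267.2  92. ] F [ 0.72  0.2  -0.37] w 0.5
60 52.67 [492.4 269.9  92.1] F [-0.42 -0.61  0.27] w 0.4
30 53.33 [462.5 272.6  92. ] F [ 0.51  0.18 -0.09] w 0.6
0 53.98 [432.6 275.3  92. ] F [-0.08  0.72 -1.4 ] w 0.0
-10 54.29 [422.6 276.1  92. ] F [-0.11 -0.09  0.55] w 0.6
-16 54.54 [416.8 276.7  92. ] F [-0.3   0.16  0.72] w 0.9
-18.0 [ 0.1 -0.3  0.2]
-19.5 [ 0.2  0.2 -0.8]
-21.0 [ 6.3 -1.3 -2.9]
-22.5 [15.4 -2.6 -8.1]
 57.23 [371.  260.7 234.9] F [-0.73  0.47 -1.01] w 0.6
```

View pics/p5.png

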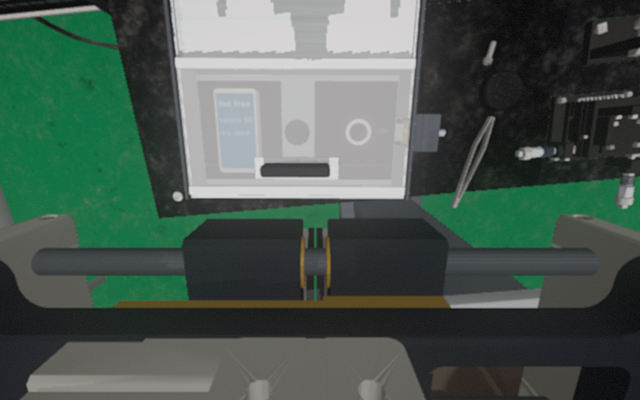

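The cover is shut over both things, with the grip at (295,169). The force rose at x = −21 to −22.5 mm, which matches the expected end stop at −21.5 mm. Handing in.

Run:
```python
from h import *
bot.close_job()
```

```text
the job is handed in; nothing more can be done
```

The job is done and handed in at about 57 s of robot time. No verdict was reported.

- **Placing:** I put the swab box on the left mat and the detector head on the right mat. Close pictures showed both upright, with the knob free between them.
- **Pressing:** I pushed the knob down to its hard stop with 21 N and held it 1.3 s. The next picture showed the platform held down with the bolt over it.
- **Cover:** I pushed the cover until the force jumped to about 15 N with the tool 22.5 mm in front of the dust well's origin, within about 1 mm of the expected shut position. The last picture shows it closed over both things with the gripper clear.
- **Checks:** None failed. Two things were less certain:
  - My first two-view height for the knob top read 95 mm, against 99 mm from the text, and the mat corners scattered between 69 and 90 mm. I relied on the contact forces for heights instead.
  - I did not look at the right-hand table again after picking up the two things. The arm met no unexpected forces there.

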